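Put the loaded tea tray away under the shelf stand

TASK

Put the tea tray away with the glass mug and the sugar bowl standing on it: slide it along the table, without lifting it, under whichever of the two shelf stands has the headroom for the mug, and push it straight in until it rests against that stand's stop rail, which is out of sight and has to be felt for. Do not let the mug or bowl knock against a stand or fall over, do not shove the stands or upset what is on top of them, and leave everything else where it is.

Things in the scene. Friction and masses are not known exactly. Their poses are not given: they have to be found in the camera images.
- tray: small wooden tea tray without handles, 160 mm (its x) by 180 (its y), floor 6 thick, rim 8 thick all round and 28 high. Origin: centre of its underside; x towards the end that goes in first, z up. About 0.9 kg loaded; takes roughly 4 to 7 N to slide.
- tray_near_rim (a point): middle of the top of the tray's near rim (tray frame x -76, z 28), outer face 4 nearer the robot. At least 50 mm of clear tray floor lies between this rim and the mug and bowl, room for one finger.
- mug: clear glass mug standing on the tray, 68 mm across, 80 tall (its mouth 86 above the table), handle to its own +y reaching 59 from the axis. Origin: centre of its underside. 0.25 kg, varies.
- sugar_bowl: white lidded china sugar bowl standing on the tray beside the mug, 50 mm across, 58 tall. Origin: centre of its underside. 0.2 kg.
- tall_stand: the taller shelf stand, 114 mm high, 98 clear beneath its top board: the only one the mug passes under. Loose, about 1.6 kg, plywood: 200 deep, 250 wide, side panels 15 thick (220 clear between), top board 16 thick, closed back. Origin: centre of its underside; x points inward, y across, z up. With the teapot on it, it starts to slide at about 12 to 18 N.
- tall_mouth (a point): middle of the tall stand's front edge, at table height (stand frame x -100). Inside, right across the back, runs a rigid wooden stop rail (6 to 30 above the table), screwed through slots at a setting that is not measured: a tray resting against it has its near edge somewhere from 12 to 40 mm in front of this edge.
- low_stand: the lower shelf stand, 82 mm high, only 66 clear beneath its top board; beside the taller one, left or right. Loose, about 1.6 kg, plywood: 200 deep, 250 wide, side panels 15 thick (220 clear between), top board 16 thick, closed back. Origin: centre of its underside; x points inward, y across, z up.
- teapot: white teapot with a tan bow handle, 120 mm across, spout to its own +y, 170 tall to the top of the bow, standing on the tall stand. Origin: centre of its underside. 0.9 kg.
- caddy: square metal tea caddy, 70 by 70 by 106 mm, on the low stand. Origin: centre of its underside.
- honey: honey jar, 60 mm across, 85 tall, on the table in front of the stands, on the other side from the tray. Origin: centre of its underside.
- biscuit_tin: round biscuit tin, 130 mm across, 74 tall, on the low stand. Origin: centre of its underside.
- spare_mug: a second glass mug like the first, standing alone on the table to the left of the stands. Origin: centre of its underside.
- vase: glass vase of white tulips, 124 mm across (blooms 230), about 280 tall, on the table right of the stands. Origin: centre of its underside.
Things that resemble listed ones, but are neither listed nor needed, are in the scene too. Leave any green or pink look-alike of the mug alone.

How it is judged:
By the outcome, as a careful person would: the job done as asked, in the order asked, and still so for the second after the job is handed in, with the robot touching nothing.
It also fails if it takes over 72 s, if anything falls off the work surface, if the arm or the gripper's body presses on something with over 40 N, if the wrist force passes 120 N, or if a joint passes its speed limit or range.

ROBOT

A 6-joint arm with a two-finger parallel gripper is mounted at the origin on the work surface. World frame = base frame: x ahead of the robot, y to its left, z up, the work surface at z = 0. Lengths are in m, angles in degrees, forces in N, time in s.
With the tool pointing down it reaches from about 0.25 to 0.725 m from the base axis. Payload 9.7 kg.
Tool frame: the origin (TCP) lies between the finger pads; the fingertips stand 19 mm ahead of it and the grasp point (between the pads) is the TCP; z points along the fingers, y is the line along which they close (so a half turn about z gives the same grasp; the last joint's range is limited). The gripper opens to 85 mm and grips with 20 to 120 N. Pads are 22 mm wide; open, the fingers measure 114 mm over their backs; the gripper's body (76 mm by 85 mm) begins 54 mm behind the grasp point. The pads swing forward as they close: fully open they stand 13 mm farther back than shut.
Start: joints at [0, 4.979, 10.078, 95.1, 0, 90], TCP at [0.55, -0, 0.25] pointing down, gripper open.
Joint ranges: [-179.16, 179.16], [-48.56, 103.87], [-65.8, 70.77], [-126.05, 130.52], [-82.76, 87.17], [-180, 180]. Speed limits (degrees/s): [127.2, 127.2, 147.25, 180, 180, 180].

INTERFACE

Orientations are given as [roll, pitch, yaw] about the fixed x, y, z axes, in that order (R = Rz(yaw) Ry(pitch) Rx(roll)).
In Python, from workcell import telemetry, camera, calibration, workorder gives the robot as it stands.
- The arm moves only by the tool play_rows, never from a script. Its argument "increments" is a list of rows, each a list of 3 entries, a list of its own where there are three numbers: the shift along the tool's x, y, z in mm, then the turn, a rotation vector about the tool's x, y, z in degrees, then the closure, from 0 (fully open) to 1 (shut). In form: [[[x, y, z], [ax, ay, az], jaw], ...]. A call has 1 to 20 rows; each row is the pose to reach, as a shift and turn from the pose commanded when the call began, along the tool's axes at that moment; what a row does not reach only later rows make up. A row lasts 1/10 s, in which the tool goes at most 50 mm and 8.59 degrees, less where a joint would pass 70% of its speed; a pose out of reach is approached as far as the arm can. A call with a gripper value outside its range is refused whole. The fingers move at their own pace and stop on an object; "grip_force" is the grip in N (left out, the last holds). Time passes only in rows, so rows that repeat a pose let the fingers close. It gives the time, the measured TCP pose, the force, the opening and the grip force at its end, in the units of the state.
- telemetry.get_obs(): the state, without advancing time (a new reading comes with each control period).
- camera(name): name is "scene" or "side" or "wrist"; returns (picture, depth): 420x560x3 uint8, red, green, blue; 420x560 float32, m along the optical axis (not along the pixel's ray), 0 where there is no reading.
- calibration(name): a dict with "vertical_fov" (degrees; the focal length in pixels is half the picture's height over the tangent of half this angle, whatever the lens; pixels are square), "cx", "cy" (the principal point, pixels), "rvec" (rotation vector, rad) and "tvec" (3), from world to camera coordinates, as OpenCV has them; the wrist camera has in their place "hand_eye" (4x4, takes a point from camera to tool coordinates, whose origin is the TCP and whose axes are the flange's). Camera axes: x right, y down, z forward; pixel columns grow to the right and rows downward; lengths in m; the calibration is good to about 2 mm. A picture is of the moment at which its call begins: read the wrist's pose just before it. calibration takes no time and is no camera call.
- workorder.job_done(): hands the job in; it is judged then, once.
The state is a dict: "time": time; "q": joint angles; "qd": joint speeds; "joint_efforts": joint torques, N m; "ee_pos": TCP position; "tcp_rot": TCP orientation; "wrist_force": force on the tool from outside, world axes, zero at the start; "torque": the same for the moment, N m; "opening": finger opening in m; "grasp_force": force on a finger pad.
Only numpy, scipy, OpenCV 4.12 (cv2) and the standard library are available. Lean on these libraries where they do the work, as an engineer would, in place of code of your own. Each camera call takes 0.05 s, during which the arm holds its last target. There are 200 camera calls.

## Working session

There is one attempt and no reset: what is moved stays moved. The work goes in short steps, Python scripts to look and compute and a tool call to move; the robot and the scene stay as the last step left them, time stands still between calls to the robot, and variables do not carry over. Pictures are saved under pics/ and viewed, at most 10 in all, crops included, and the job is handed in when it is done.

Besides the shell and the picture viewer there is one more tool, called after "Call:" as name([rows], argument=value, ...), one row to a line, values as JSON. play_rows: Moves the arm, as the interface text tells. Its arguments: {"type":"object","properties":{"increments":{"type":"array"},"grip_force":{"type":"number"}},"required":["increments"]}

```bash
ls; mkdir -p pics
cat > h.py <<'E'
import numpy as np, cv2
from workcell import telemetry, camera, calibration, workorder
from scipy.spatial.transform import Rotation as R
def cloud(name):
    o=telemetry.get_obs(); c=calibration(name); im,d=camera(name)
    f=im.shape[0]/2/np.tan(np.radians(c["vertical_fov"])/2)
    v,u=np.mgrid[:im.shape[0],:im.shape[1]]
    p=np.stack([(u-c["cx"])/f*d,(v-c["cy"])/f*d,d],-1)
    if "rvec" in c:
        Rm=cv2.Rodrigues(np.array(c["rvec"],float))[0]; w=(p-np.array(c["tvec"]).ravel())@Rm
    else:
        H=np.array(c["hand_eye"]); t=p@H[:3,:3].T+H[:3,3]
        w=t@R.from_euler("xyz",o["tcp_rot"],degrees=True).as_matrix().T+np.array(o["ee_pos"])
    w[d==0]=np.nan
    return im,d,w
def save(n,im,s=1): cv2.imwrite(n,cv2.resize(im[:,:,::-1],None,fx=s,fy=s))
E
python3 - <<'E'
from h import *
print(telemetry.get_obs())
for n in ["scene","side"]:
    im,d,w=cloud(n); save(f"pics/{n}0.png",im,1.42); np.savez(f"{n}0.npz",im=im,w=w)
    print({k:(np.round(v,3) if not isinstance(v,str) else v) for k,v in calibration(n).items()})
E
```

```text
pics
{'time': 0.0, 'q': array([-5.22316502e-04,  5.01078766e+00,  1.00352919e+01,  9.50984051e+01,
        6.11497316e-05,  8.99997709e+01]), 'qd': array([-0.03312157,  0.02190798,  0.08213963, -0.11824972,  0.0039223 ,
        0.07474438]), 'joint_efforts': array([ 7.68234549e-04, -5.20392072e+01,  4.64802504e+01,  1.63646933e-02,
        2.23589603e-05, -6.77332673e-05]), 'ee_pos': array([ 5.49808433e-01, -4.72823987e-06,  2.49593543e-01]), 'tcp_rot': array([-1.79926099e+02, -6.14451888e-05,  8.99997067e+01]), 'wrist_force': array([ 0.36727224, -0.02503607,  0.01794941]), 'torque': array([-0.10377402, -0.01023011,  0.00242682]), 'grasp_force': 0.0, 'opening': 0.08533873520949467}
{'vertical_fov': np.float64(53.585), 'cx': np.float64(281.242), 'cy': np.float64(210.505), 'rvec': array([ 1.325,  2.094, -1.023]), 'tvec': array([ 0.201, -0.202,  1.681])}
{'vertical_fov': np.float64(54.934), 'cx': np.float64(275.866), 'cy': np.float64(217.825), 'rvec': array([ 0.032, -2.911,  1.104]), 'tvec': array([0.486, 0.058, 1.24 ])}
```

View pics/scene0.png

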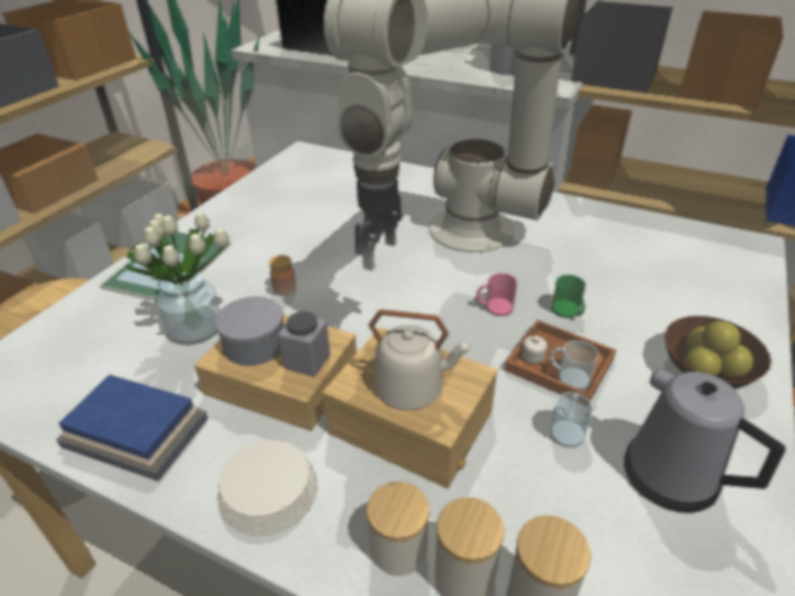

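View pics/side0.png

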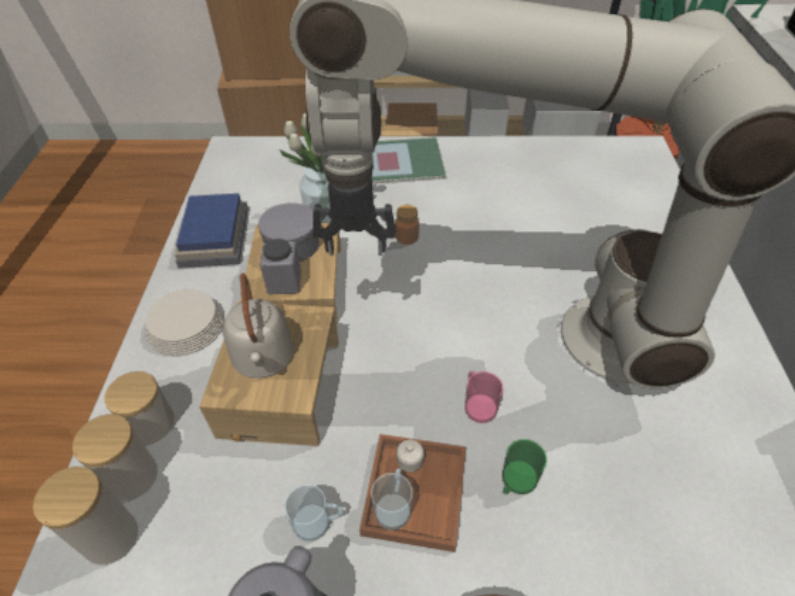

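The scene shows the tall stand with the teapot (scene px ~410,400; side ~270,385). The low stand sits to its right, and the tray with mug and bowl is left-front (side ~415,490). The spare mug is at side ~(310,512), and the pink and green mugs are near the robot side of the tray.

Run:
```python
from h import *
for n in ["scene","side"]:
    z=np.load(f"{n}0.npz"); im=z["im"].astype(int); w=z["w"]
    x,y,h=w[...,0],w[...,1],w[...,2]
    r,g,b=im[...,0],im[...,1],im[...,2]
    def rect(m,nm):
        m=cv2.morphologyEx(m.astype(np.uint8),cv2.MORPH_OPEN,np.ones((2,2)))
        k,l,s,_=cv2.connectedComponentsWithStats(m)
        i=1+np.argmax(s[1:,4]); p=w[l==i]
        q=np.float32(p[:,:2]*1000); rc=cv2.minAreaRect(q); print(n,nm,len(p),"ctr",np.round(rc[0]),"size",np.round(rc[1]),"ang",round(rc[2],1),"zmed",np.round(np.median(p[:,2])*1000), np.round(cv2.boxPoints(rc)).tolist())
    wood=(r-b>30)
    rect(wood&(h>.10)&(h<.125)&(x>.45)&(np.abs(y)<.5),"tall top")
    rect(wood&(h>.07)&(h<.092)&(x>.45)&(y<.1),"low top")
    rect(wood&(h>.015)&(h<.036)&(y>.12)&(x<.65)&(x>.2),"tray")
    for nm,u,v in [("bowl",534,343),("mug",578,350),("spare",572,402),("pink",502,278),("green",570,280),("honey",283,262)] if n=="scene" else [("bowl",410,447),("mug rim",392,478),("spare rim",306,492),("spare handle",343,511),("pink",486,378),("green",525,447),("honey",407,210),("tray FL",380,437),("FR",466,443),("BR",457,550),("BL",362,540)]:
        print(n,nm,np.round(w[int(v/1.42),int(u/1.42)],3))
```

```text
scene tall top 3695 ctr [720. 210.] size [198. 374.] ang 51.2 zmed nan [[512.0, 250.0], [803.0, 15.0], [927.0, 170.0], [636.0, 404.0]]
scene low top 2047 ctr [ 738. -154.] size [205. 239.] ang 12.6 zmed nan [[612.0, -59.0], [664.0, -293.0], [864.0, -248.0], [812.0, -15.0]]
scene tray 715 ctr [451. 362.] size [178. 245.] ang 81.7 zmed nan [[316.0, 292.0], [559.0, 257.0], [585.0, 433.0], [342.0, 468.0]]
scene bowl [0.453 0.304 0.053]
scene mug [0.444 0.392 0.06 ]
scene spare [0.582 0.41  0.052]
scene pink [0.28  0.177 0.067]
scene green [0.219 0.323 0.063]
scene honey [ 0.465 -0.307  0.087]
side tall top 3682 ctr [644. 161.] size [356. 170.] ang 55.7 zmed nan [[474.0, 62.0], [614.0, -34.0], [814.0, 260.0], [674.0, 356.0]]
side low top 1454 ctr [707. -77.] size [187. 369.] ang 5.6 zmed nan [[596.0, 97.0], [632.0, -270.0], [818.0, -252.0], [782.0, 115.0]]
side tray 1009 ctr [432. 357.] size [190. 160.] ang 81.6 zmed nan [[340.0, 275.0], [498.0, 252.0], [525.0, 440.0], [367.0, 463.0]]
side bowl [0.446 0.305 0.064]
side mug rim [0.474 0.368 0.073]
side spare rim [0.619 0.388 0.057]
side spare handle [0.561 0.396 0.002]
side pink [0.3   0.156 0.061]
side green [0.244 0.297 0.057]
side honey [ 0.459 -0.328  0.083]
side tray FL [0.501 0.267 0.03 ]
side FR [ 0.339  0.259 -0.002]
side BR [0.367 0.458 0.   ]
side BL [0.525 0.446 0.001]
```

Run:
```python
from h import *
a=np.load("side0.npz")["im"][195:400,140:340]
b=np.load("scene0.npz")["im"][215:345,220:440]
save("pics/side_crop.png",a,2.9); save("pics/scene_crop.png",b,3.6)
```

```text
(no output)
```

View pics/side_crop.png

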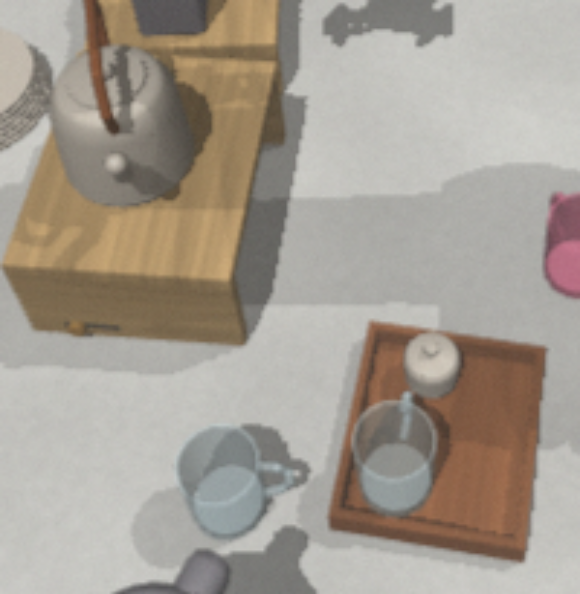

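View pics/scene_crop.png

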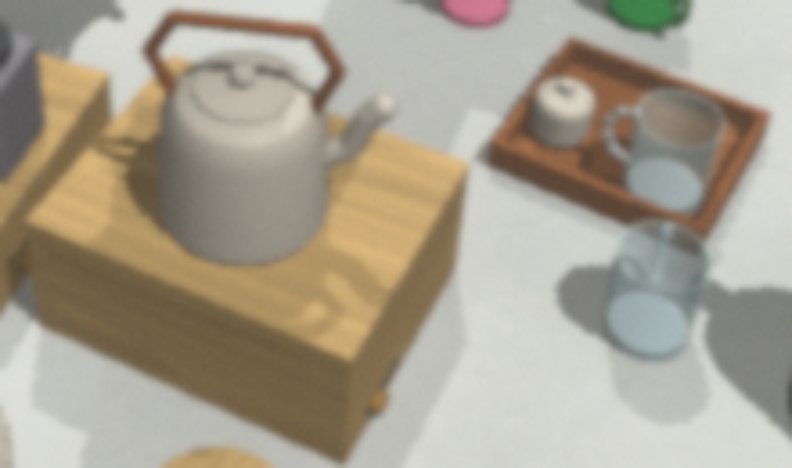

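The side crop shows the tall stand's top front corners at (234,280) and (277,62). The tray rim corners are at (370,323), (546,347), (524,545) and (333,520). In the scene crop, the stand top corners are at (467,167), (352,362), (30,222) and (178,62).

```bash
cat >> h.py <<'E'
def ray(name,u,v,z):
    c=calibration(name); f=210/np.tan(np.radians(c["vertical_fov"])/2)
    Rm=cv2.Rodrigues(np.array(c["rvec"],float))[0]; t=np.array(c["tvec"]).ravel()
    d=Rm.T@np.array([(u-c["cx"])/f,(v-c["cy"])/f,1]); o=-Rm.T@t
    return (o+d*(z-o[2])/d[2])[:2]*1000
E
python3 - <<'E'
from h import *
S=lambda u,v,z:ray("side",140+u/2.9-.33,195+v/2.9-.33,z)
C=lambda u,v,z:ray("scene",220+u/3.6-.36,215+v/3.6-.36,z)
for nm,f,u,v,z in [("tallFL",S,234,280,.114),("tallFR",S,277,62,.114),("tallBL",S,5,265,.114),("FLbot",S,246,342,0),("BLbot",S,33,328,0),
 ("tallFL",C,467,167,.114),("BL",C,352,362,.114),("BR",C,30,222,.114),("FR",C,178,62,.114),
 ("trayFarR",S,370,323,.028),("nearR",S,546,347,.028),("nearL",S,524,545,.028),("farL",S,333,520,.028),
 ("trayNearL",C,769,115,.028),("farL",C,705,230,.028),("farR",C,490,150,.028),("nearR",C,573,40,.028),
 ("mugtop",S,395,440,.086),("mugtop",C,678,126,.086),("bowl",S,432,362,.05),("bowl",C,563,103,.05),("sparetop",S,219,467,.08),("sparebase",S,228,497,0.005),("spareTop",C,661,250,.08),("sparehandle",S,300,475,.04),
 ("honey",lambda u,v,z:ray("side",u/1.42,v/1.42,z),407,215,.08),
 ("pinktop",lambda u,v,z:ray("side",u/1.42,v/1.42,z),486,382,.08),("greentop",lambda u,v,z:ray("side",u/1.42,v/1.42,z),524,455,.08)]:
    print(nm,np.round(f(u,v,z)))
E
```

```text
tallFL [613. 273.]
tallFR [600.  25.]
tallBL [812. 262.]
FLbot [616. 270.]
BLbot [817. 259.]
tallFL [625. 274.]
BL [819. 263.]
BR [804.  17.]
FR [610.  34.]
trayFarR [501. 264.]
nearR [343. 285.]
nearL [370. 458.]
farL [523. 442.]
trayNearL [377. 461.]
farL [527. 439.]
farR [514. 265.]
nearR [351. 289.]
mugtop [473. 399.]
mugtop [487. 399.]
bowl [444. 313.]
bowl [459. 307.]
sparetop [611. 422.]
sparebase [614. 416.]
spareTop [612. 416.]
sparehandle [551. 410.]
honey [ 457. -308.]
pinktop [304. 179.]
greentop [251. 327.]
```

Call:
play_rows([
  [[25,-12,0],[0,0,0],0],
  [[60,-30,5],[0,0,1],0],
  [[95,-48,10],[0,0,2],0],
  [[130,-66,15],[0,0,3],0],
  [[165,-84,20],[0,0,4],0],
  [[200,-102,25],[0,0,5],0],
  [[235,-120,30],[0,0,6],0],
  [[270,-138,30],[0,0,7],0],
  [[305,-156,30],[0,0,7.4],0],
  [[335,-170,30],[0,0,7.4],0],
  [[360,-182,30],[0,0,7.4],0],
  [[372,-187,30],[0,0,7.4],0],
  [[372,-187,30],[0,0,7.4],0],
  [[372,-187,30],[0,0,7.4],0],
])

```text
time: 1.5
ee_pos: [0.3632, 0.3715, 0.2201]
tcp_rot: [-180.0, 0.0, 82.6]
wrist_force: [-0.4, 0.0, 0.2]
opening: 0.0854
grasp_force: 0.0
```

Run:
```python
from h import *
o=telemetry.get_obs(); print(o["time"],o["ee_pos"],o["tcp_rot"],o["wrist_force"])
print(calibration("wrist"))
im,d,w=cloud("wrist"); np.savez("w1.npz",im=im,w=w,d=d); save("pics/w1.png",im,1.42)
```

```text
1.5 [0.36321385 0.37150041 0.2200735 ] [-1.79992097e+02  3.86528689e-02  8.26090998e+01] [-0.41906318  0.00876479  0.1500103 ]
{'vertical_fov': 65.24861785749187, 'cx': 281.8877842179932, 'cy': 215.86940420212636, 'hand_eye': array([[-4.49679281e-04, -9.46967086e-01, -3.21330261e-01,
         8.10829548e-02],
       [ 9.99999884e-01, -3.69470557e-04, -3.10592508e-04,
         3.64723644e-04],
       [ 1.75398812e-04, -3.21330363e-01,  9.46967141e-01,
        -1.23008430e-01],
       [ 0.00000000e+00,  0.00000000e+00,  0.00000000e+00,
         1.00000000e+00]])}
```

View pics/w1.png

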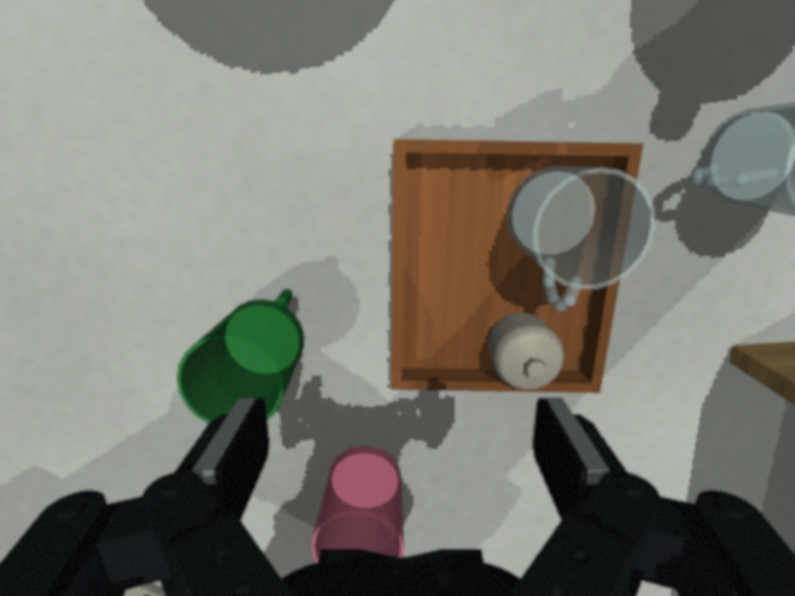

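The wrist view shows the tray's outer rim corners at (396,140), (391,388), (600,391) and (642,144). The mug base is at ~(553,212) and the bowl at ~(526,352). The green mug (240,360) and pink mug (362,500) are on the robot side.

```bash
cat >> h.py <<'E'
def wray(pos,rot,u,v,z):
    c=calibration("wrist"); f=210/np.tan(np.radians(c["vertical_fov"])/2); H=np.array(c["hand_eye"])
    Rm=R.from_euler("xyz",rot,degrees=True).as_matrix()
    o=Rm@H[:3,3]+pos; d=Rm@H[:3,:3]@np.array([(u-c["cx"])/f,(v-c["cy"])/f,1])
    return (o+d*(z-o[2])/d[2])*1000
E
python3 - <<'E'
from h import *
p=np.array([.36321,.3715,.22007]); r=[-180,0.04,82.609]
for nm,u,v,z in [("nearL",396,140,.028),("nearR",391,388,.028),("farR",600,391,.028),("farL",642,144,.028),("mugbase",553,212,.01),("mugtop",594,228,.086),("bowlbase",520,340,.01),("green base",263,338,0),("green top",225,378,.08),("pinkbase",365,480,0),("pinktop",358,545,.08),("standFLtop",731,348,.114),("spare base",753,155,.005),("sparehandle",662,205,.04)]:
    print(nm,np.round(wray(p,r,u/1.42,v/1.42,z)))
E
```

```text
nearL [372. 457.  28.]
nearR [345. 282.  28.]
farR [502. 259.  28.]
farL [527. 434.  28.]
mugbase [475. 396.  10.]
mugtop [474. 397.  86.]
bowlbase [448. 301.  10.]
green base [247. 324.   0.]
green top [247. 330.  80.]
pinkbase [307. 179.   0.]
pinktop [309. 187.  80.]
standFLtop [536. 329. 114.]
spare base [615. 416.   5.]
sparehandle [536. 396.  40.]
```

Call:
play_rows([
  [[0,0,10],[0,0,1],0.5],
  [[-2.5,-0.5,30],[0,0,1],0.5],
  [[-2.5,-0.5,55],[0,0,1],0.5],
  [[-2.5,-0.5,80],[0,0,1],0.5],
  [[-2.5,-0.5,105],[0,0,1],0.5],
  [[-2.5,-0.5,130],[0,0,1],0.5],
  [[-2.5,-0.5,148],[0,0,1],0.5],
  [[-2.5,-0.5,160],[0,0,1],0.5],
  [[-2.5,-0.5,170],[0,0,1],0.5],
  [[-2.5,-0.5,178],[0,0,1],0.5],
  [[-2.5,-0.5,184],[0,0,1],0.5],
  [[-2.5,-0.5,188],[0,0,1],0.5],
  [[-2.5,-0.5,188],[0,0,1],0.5],
  [[-2.5,-0.5,188],[0,0,1],0.5],
], grip_force=40)

```text
time: 2.95
ee_pos: [0.3623, 0.3698, 0.0327]
tcp_rot: [180.0, -0.0, 81.6]
wrist_force: [0.5, -0.6, -0.5]
opening: 0.0427
grasp_force: 0.0
```

Call:
play_rows([
  [[0,0,0],[0,0,0],0.6],
  [[0,0,0],[0,0,0],0.7],
  [[0,0,0],[0,0,0],0.75],
  [[0,0,0],[0,0,0],0.8],
  [[0,0,0],[0,0,0],0.84],
  [[0,0,0],[0,0,0],0.87],
  [[0,0,0],[0,0,0],0.9],
  [[0,0,0],[0,0,0],0.93],
  [[0,0,0],[0,0,0],1],
  [[0,0,0],[0,0,0],1],
  [[0,0,0],[0,0,0],1],
], grip_force=50)

```text
time: 4.05
ee_pos: [0.3615, 0.3697, 0.0324]
tcp_rot: [-179.9, -0.0, 81.6]
wrist_force: [-6.0, 0.6, 3.3]
opening: 0.0067
grasp_force: 49.5
```

Call:
play_rows([
  [[-2,0.3,0],[0,0,0],1],
  [[-5,0.7,0],[0,0,0],1],
  [[-9,1.3,0],[0,0,0],1],
  [[-14,2,0],[0,0,0],1],
  [[-20,3,0],[0,0,0],1],
  [[-26,3.9,0],[0,0,0],1],
  [[-32,4.7,0],[0,0,0],1],
  [[-38,5.6,0],[0,0,0],1],
  [[-44,6.5,0],[0,0,0],1],
  [[-50,7.4,0],[0,0,0],1],
  [[-56,8.3,0],[0,0,0],1],
  [[-61,9,0],[0,0,0],1],
  [[-65,9.6,0],[0,0,0],1],
  [[-68,10,0],[0,0,0],1],
  [[-69,10.2,0],[0,0,0],1],
  [[-69,10.2,0],[0,0,0],1],
])

```text
time: 5.65
ee_pos: [0.3623, 0.2997, 0.0324]
tcp_rot: [180.0, -0.0, 81.6]
wrist_force: [-0.3, 2.7, 0.5]
opening: 0.0064
grasp_force: 49.4
```

Run:
```python
from h import *
o=telemetry.get_obs(); print(o["time"],o["ee_pos"],o["tcp_rot"],o["wrist_force"],o["torque"])
im,d,w=cloud("wrist"); np.savez("w2.npz",im=im); save("pics/w2.png",im,1.42)
```

```text
5.65 [0.36229953 0.29972506 0.03243373] [ 1.79983177e+02 -4.92332934e-03  8.15947884e+01] [-0.25632548  2.74519363  0.5248409 ] [ 0.63366275 -0.00622043  0.3832568 ]
```

View pics/w2.png

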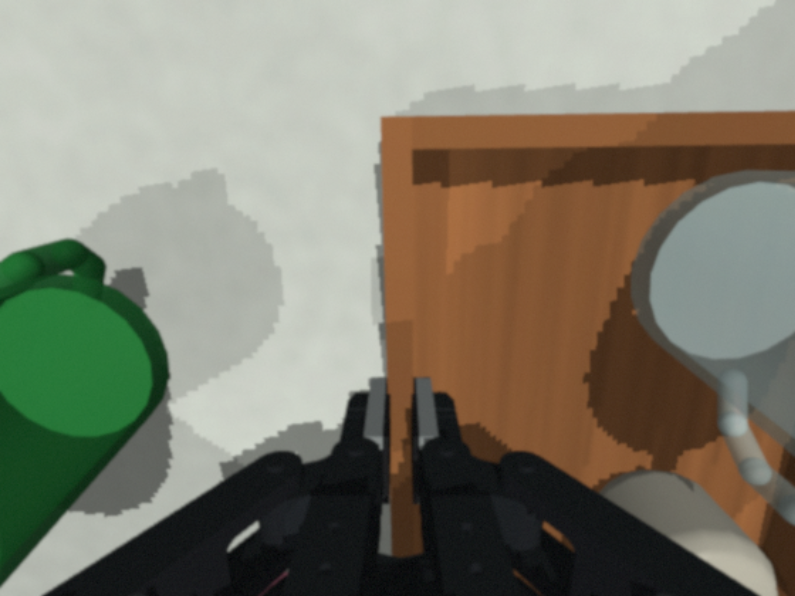

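The tray follows the grip, rotated about 1° in hand, with the mug and bowl upright. Next I go forward-diagonal to clear the pink mug, then sideways.

Call:
play_rows([
  [[-0.6,1.5,0],[0,0,0],1],
  [[-1.5,4,0],[0,0,0],1],
  [[-3,8,0],[0,0,0],1],
  [[-5,13,0],[0,0,0],1],
  [[-7,19,0],[0,0,0],1],
  [[-9.5,25,0],[0,0,0],1],
  [[-12,31,0],[0,0,0],1],
  [[-14,37,0],[0,0,0],1],
  [[-16,43,0],[0,0,0],1],
  [[-18.5,49,0],[0,0,0],1],
  [[-21,55,0],[0,0,0],1],
  [[-23,61,0],[0,0,0],1],
  [[-25,67,0],[0,0,0],1],
  [[-27,72,0],[0,0,0],1],
  [[-28.5,75.5,0],[0,0,0],1],
  [[-29,77,0],[0,0,0],1],
  [[-29,77,0],[0,0,0],1],
])

```text
time: 7.4
ee_pos: [0.4331, 0.26, 0.0324]
tcp_rot: [-179.9, 0.0, 81.6]
wrist_force: [-6.1, 4.9, 6.8]
opening: 0.0067
grasp_force: 50.0
```

Call:
play_rows([
  [[-2,0.3,0],[0,0,0],1],
  [[-5,0.7,0],[0,0,-0.2],1],
  [[-9,1.3,0],[0,0,-0.4],1],
  [[-14,2,0],[0,0,-0.6],1],
  [[-20,3,0],[0,0,-0.8],1],
  [[-26,4,0],[0,0,-1],1],
  [[-33,5,0],[0,0,-1.2],1],
  [[-40,6,0],[0,0,-1.4],1],
  [[-47,7,0],[0,0,-1.6],1],
  [[-54,8.2,0],[0,0,-1.8],1],
  [[-61,9.3,0],[0,0,-2],1],
  [[-68,10.4,0],[0,0,-2.2],1],
  [[-75,11.4,0],[0,0,-2.4],1],
  [[-82,12.5,0],[0,0,-2.6],1],
  [[-89,13.5,0],[0,0,-2.8],1],
  [[-95,14.5,0],[0,0,-3],1],
  [[-100,15.2,0],[0,0,-3.2],1],
  [[-103,15.7,0],[0,0,-3.4],1],
  [[-105,16,0],[0,0,-3.5],1],
  [[-105,16,0],[0,0,-3.5],1],
])

```text
time: 9.4
ee_pos: [0.4346, 0.1538, 0.0324]
tcp_rot: [-180.0, -0.0, 85.1]
wrist_force: [0.0, 4.8, 1.7]
opening: 0.0068
grasp_force: 49.7
```

Run:
```python
from h import *
o=telemetry.get_obs(); print(o["time"],o["ee_pos"],o["tcp_rot"],o["wrist_force"],o["torque"])
im,d,w=cloud("wrist"); np.savez("w3.npz",im=im)
im2,d,w=cloud("side"); np.savez("side3.npz",im=im2)
a=cv2.resize(im,(560,420)); b=cv2.resize(im2[150:360,140:420],(560,420),interpolation=cv2.INTER_CUBIC)
save("pics/c3a.png",a,1.42); save("pics/c3b.png",b,1.42)
```

```text
9.4 [0.43457166 0.15377184 0.03243606] [-1.79989839e+02 -2.51582474e-02  8.51164331e+01] [0.03426962 4.78455556 1.72572918] [0.87645766 0.03957168 0.4565125 ]
```

View pics/c3a.png

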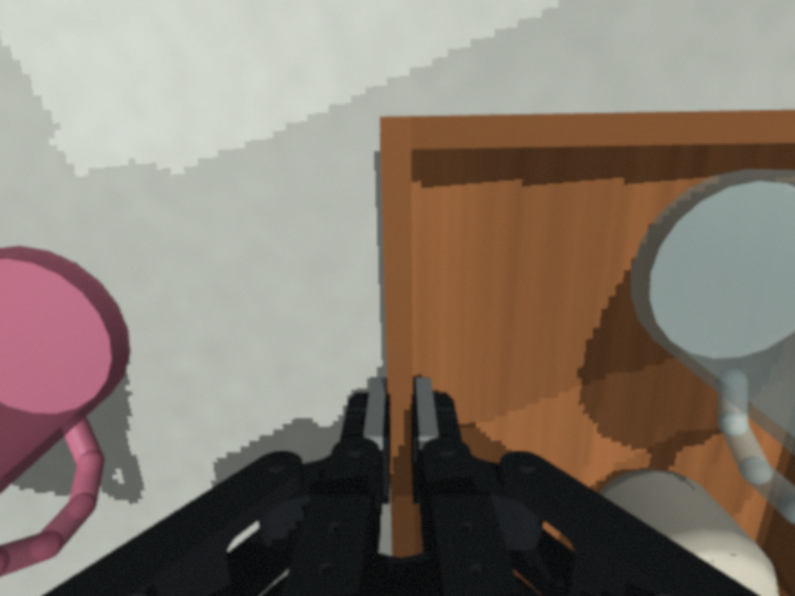

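View pics/c3b.png

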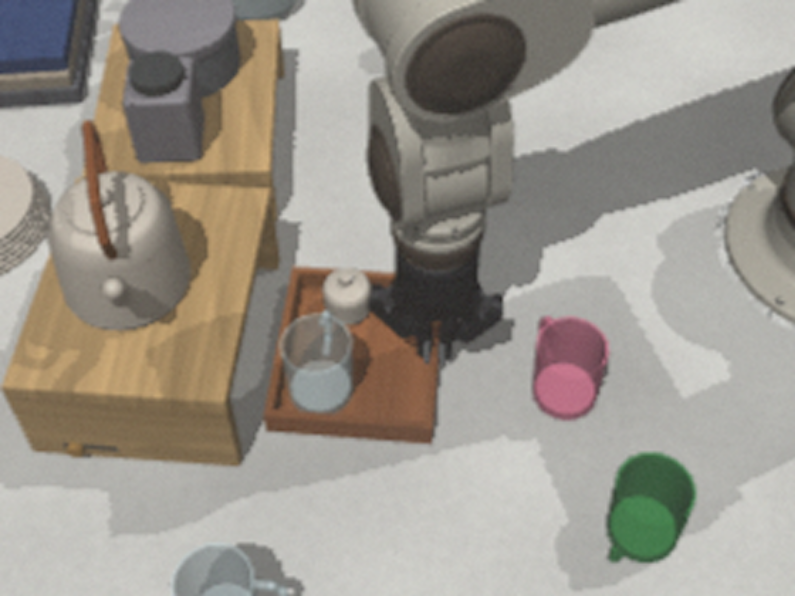

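The tray sits in front of the tall stand with mug and bowl upright. Stand top front corners are at ~(231,400) and (273,186), and tray far corners at ~(270,418) and (296,268). I'll check the alignment numerically.

Run:
```python
from h import *
S=lambda u,v,z:ray("side",140+u/2.84-.25,150+v/2.84-.25,z)
for nm,u,v,z in [("FLtop",231,400,.114),("FRtop",273,186,.114),("BLtop",4,388,.114),("FLbot",241,463,0),("BLbot",33,449,0),("FRbot",277,265,0),("trayfarL",270,418,.028),("farR",296,268,.028),("nearL",434,430,.028),("mugtop",317,343,.086),("bowl",347,290,.05)]:
    print(nm,np.round(S(u,v,z)))
p=np.array([.43457,.15377,.03244]); r=[-180,0,85.116]
print("wrist nearL",wray(p,r,381/1.42,118/1.42,.028), "left edge", wray(p,r,794/1.42,111/1.42,.028))
```

```text
FLtop [611. 271.]
FRtop [599.  22.]
BLtop [813. 263.]
FLbot [616. 270.]
BLbot [816. 259.]
FRbot [604.  34.]
trayfarL [589. 238.]
farR [579.  59.]
nearL [434. 248.]
mugtop [544. 192.]
bowl [522. 104.]
wrist nearL [437.48344964 242.24205952  28.        ] left edge [541.69499503 234.93869093  28.        ]
```

Call:
play_rows([
  [[0,0,0],[0,0,-0.5],1],
  [[0,0,0],[0,0,-1],1],
  [[0,1,0],[0,0,-1.4],1],
  [[0,3,0],[0,0,-1.4],1],
  [[0.2,6,0],[0,0,-1.4],1],
  [[0.5,10,0],[0,0,-1.4],1],
  [[0.7,14,0],[0,0,-1.4],1],
  [[0.9,18,0],[0,0,-1.4],1],
  [[1.1,22,0],[0,0,-1.4],1],
  [[1.3,26,0],[0,0,-1.4],1],
  [[1.5,30,0],[0,0,-1.4],1],
  [[1.7,34,0],[0,0,-1.4],1],
  [[1.9,38,0],[0,0,-1.4],1],
  [[2.1,42,0],[0,0,-1.4],1],
  [[2.3,46,0],[0,0,-1.4],1],
  [[2.4,49,0],[0,0,-1.4],1],
  [[2.5,51,0],[0,0,-1.4],1],
  [[2.5,51,0],[0,0,-1.4],1],
])

```text
time: 11.3
ee_pos: [0.4836, 0.1513, 0.0324]
tcp_rot: [-179.7, 0.1, 86.5]
wrist_force: [-12.4, 0.6, 13.8]
opening: 0.0066
grasp_force: 51.0
```

Run:
```python
from h import *
o=telemetry.get_obs(); print(o["time"],o["ee_pos"],o["tcp_rot"],o["wrist_force"],o["torque"])
im,d,w=cloud("wrist"); im2,d,w=cloud("side")
a=cv2.resize(im,(560,420))[:,160:]; b=cv2.resize(im2[170:310,140:300],None,fx=3,fy=3,interpolation=cv2.INTER_CUBIC)
a=cv2.resize(a,(310,325));b=cv2.resize(b,(480,420)); c=np.zeros((420,790,3),np.uint8); c[:325,:310]=a; c[:,310:]=b
save("pics/c4.png",c)
```

```text
11.3 [0.48362411 0.15126683 0.0324126 ] [-1.79747599e+02  8.11856932e-02  8.65044707e+01] [-12.40173378   0.62325308  13.81094431] [ 0.13688547  2.6633017  -0.02745053]
```

View pics/c4.png

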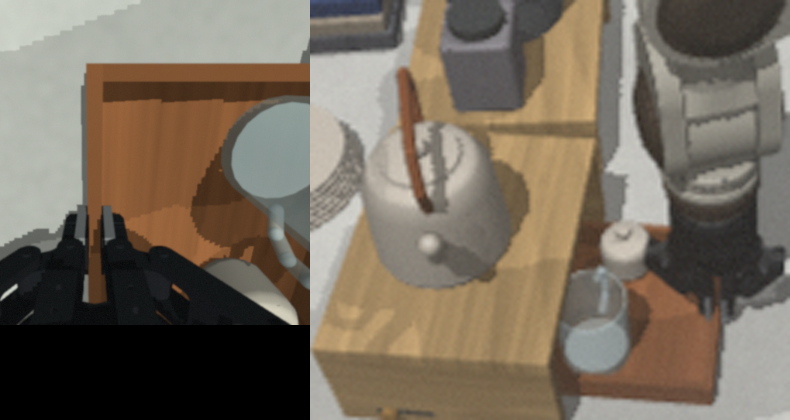

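The tray has entered the mouth, and the mug and bowl are upright and clear of the panel and board. The grip is pressing the tray down (Fz 13.8), so I'll release it and push from behind with the tool tilted.

Call:
play_rows([
  [[2.5,50,0],[0,0,0],0.8],
  [[2.5,50,0],[0,0,0],0.7],
  [[2.5,50,0],[0,0,0],0.6],
  [[2.5,50,0],[0,0,0],0.5],
])

```text
time: 11.8
ee_pos: [0.5351, 0.1508, 0.0318]
tcp_rot: [-179.9, 0.1, 86.5]
wrist_force: [-0.4, 0.4, 0.3]
opening: 0.0426
grasp_force: 0.0
```

I made a mistake: rows are relative to the start of each call, so that call moved the tool another 50 mm forward while it opened. I'll stop and check what happened to the tray, mug and stand.

Run:
```python
from h import *
o=telemetry.get_obs(); print(o["time"],o["ee_pos"],o["q"],o["wrist_force"])
W,_,_=cloud("wrist"); S,_,_=cloud("side"); C,_,_=cloud("scene")
np.savez("i5.npz",W=W,S=S,C=C)
c=np.zeros((600,800,3),np.uint8)
c[:300,:400]=cv2.resize(W,(400,300)); 
c[:300,400:]=cv2.resize(C[215:335,280:440],(400,300),interpolation=cv2.INTER_CUBIC)
c[300:,:]=cv2.resize(S[210:315,140:420],(800,300),interpolation=cv2.INTER_CUBIC)
save("pics/c5.png",c)
```

```text
11.8 [0.5350575  0.15077692 0.03183869] [ 1.57550760e+01  7.40372932e+00 -1.15606622e+01  7.11207944e+01
 -3.65020618e-02  1.09275888e+02] [-0.38851791  0.39095629  0.2601043 ]
```

View pics/c5.png

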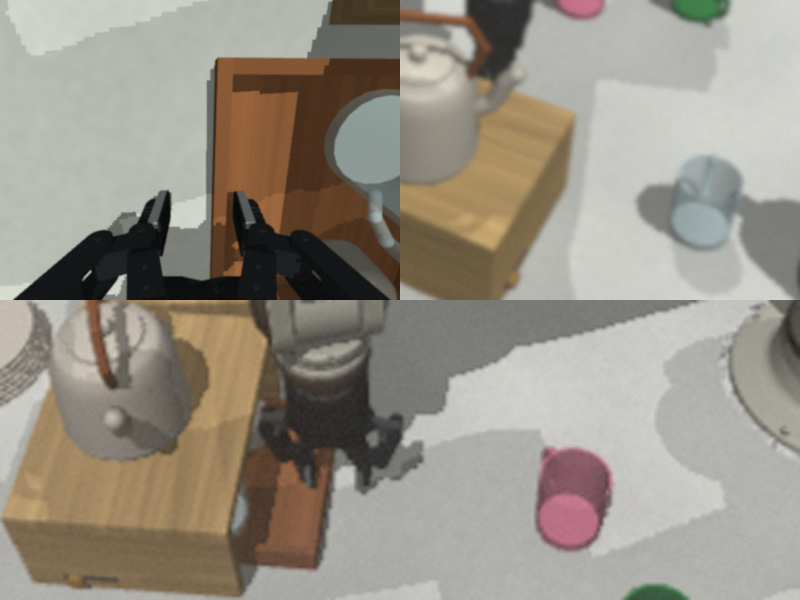

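The tray went in with the tool. The mug and bowl are still upright, and the stand and teapot look unmoved. The near rim corner is at wrist (217,58) in the composite.

Run:
```python
from h import *
p=np.array([.53506,.15078,.03184]); r=[-179.9,.1,86.5]
k=1/.7143
for nm,u,v,z in [("nearL",217,58,.028),("leftedge",328,59,.028),("near lower",212,250,.028),("stand FLbot",331,24,0)]: print(nm,np.round(wray(p,r,u*k,v*k,z),1))
i5=np.load("i5.npz"); 
for n,k2 in (("side","S"),("scene","C")):
    a=np.load(n+"0.npz")["im"]; b=i5[k2]
    sl=(slice(225,320),slice(140,215)) if n=="side" else (slice(265,340),slice(225,320))
    (s,resp)=cv2.phaseCorrelate(np.float32(cv2.cvtColor(a[sl],cv2.COLOR_RGB2GRAY)),np.float32(cv2.cvtColor(b[sl],cv2.COLOR_RGB2GRAY)),cv2.createHanningWindow((a[sl].shape[1],a[sl].shape[0]),cv2.CV_32F)); print(n,"stand shift px",s,resp)
```

```text
nearL [548.5 239.1  28. ]
leftedge [604.  235.2  28. ]
near lower [540.5 121.2  28. ]
stand FLbot [617.7 255.    0. ]
side stand shift px (0.5605602165739185, 0.016516567241843916) 0.8474100577831268
scene stand shift px (0.06356991890145025, 0.5663801825928303) 0.9121380154291788
```

Call:
play_rows([
  [[0,0,-5],[0,0,0],0.5],
  [[0,0,-15],[0,0,0],0.5],
  [[0,0,-35],[0,0,0],0.5],
  [[0,0,-60],[0,0,0],0.5],
  [[0,0,-85],[0,0,0],0.5],
  [[0,-15,-105],[0,0,0],0.5],
  [[0,-35,-115],[0,0,-8],0.5],
  [[0,-60,-120],[0,0,-16],0.5],
  [[0,-80,-120],[0,0,-24],0.5],
  [[0,-95,-120],[0,0,-32],0.5],
  [[0,-105,-120],[0,0,-40],0.5],
  [[0,-110,-120],[0,0,-48],0.5],
  [[0,-110,-120],[0,0,-56],0.5],
  [[0,-110,-120],[0,0,-64],0.5],
  [[0,-110,-120],[0,0,-72],0.5],
  [[0,-110,-120],[0,0,-80],0.5],
  [[0,-110,-120],[0,0,-88],0.5],
  [[0,-110,-120],[0,0,-90.8],0.5],
  [[0,-110,-120],[0,0,-90.8],0.5],
])

```text
time: 13.85
ee_pos: [0.4259, 0.158, 0.1534]
tcp_rot: [180.0, 0.1, 177.3]
wrist_force: [0.4, 0.4, 0.4]
opening: 0.0429
grasp_force: 0.0
```

Call:
play_rows([
  [[-5,0,0],[0,-6,0],0.5],
  [[-15,-1,0],[0,-12,0],0.5],
  [[-25,-2,5],[0,-18,0],0.5],
  [[-35,-3,15],[0,-24,0],0.5],
  [[-45,-3,30],[0,-30,0],0.5],
  [[-52,-3,50],[0,-35,0],0.5],
  [[-57,-3,70],[0,-35,0],0.5],
  [[-60,-3,88],[0,-35,0],0.5],
  [[-60,-3,102],[0,-35,0],0.5],
  [[-60,-3,113],[0,-35,0],0.5],
  [[-60,-3,120],[0,-35,0],0.5],
  [[-60,-3,124],[0,-35,0],0.5],
  [[-60,-3,126],[0,-35,0],0.5],
  [[-60,-3,126],[0,-35,0],0.5],
  [[-60,-3,126],[0,-35,0],0.5],
])

```text
time: 15.35
ee_pos: [0.486, 0.1523, 0.0269]
tcp_rot: [180.0, 35.0, 177.3]
wrist_force: [0.6, -0.7, 0.0]
opening: 0.0424
grasp_force: 0.0
```

Run:
```python
from h import *
o=telemetry.get_obs(); print(o["time"],o["ee_pos"],o["tcp_rot"],o["q"],o["wrist_force"])
Rm=R.from_euler("xyz",o["tcp_rot"],degrees=True).as_matrix(); print(Rm.round(3))
print("tool axes of 100mm along stand inward:",Rm.T@np.array([99.9,-4.7,0]))
```

```text
15.35 [0.4859756  0.15228715 0.02685487] [179.97183219  35.03656069 177.27654163] [ 25.55232288 -28.51105445 -50.6110722   36.19306253 -15.75514628
  23.76665946] [ 0.64862532 -0.71597865  0.01238168]
[[-0.818  0.047  0.573]
 [ 0.039  0.999 -0.027]
 [-0.574  0.    -0.819]]
tool axes of 100mm along stand inward: [-8.18871733e+01  2.38720110e-02  5.74159410e+01]
```

Call:
play_rows([
  [[-2.5,0,1.7],[0,0,0],0.5],
  [[-6.6,0,4.6],[0,0,0],0.5],
  [[-11.5,0,8],[0,0,0],0.5],
  [[-16.4,0,11.5],[0,0,0],0.5],
  [[-20.5,0,14.4],[0,0,0],0.5],
  [[-23.8,0,16.6],[0,0,0],0.5],
  [[-26.2,0,18.4],[0,0,0],0.5],
  [[-27.8,0,19.5],[0,0,0],0.5],
  [[-29.5,0,20.7],[0,0,0],0.5],
  [[-31.1,0,21.8],[0,0,0],0.5],
  [[-32.8,0,23],[0,0,0],0.5],
])

```text
time: 16.45
ee_pos: [0.5256, 0.1503, 0.0261]
tcp_rot: [-180.0, 35.0, 177.3]
wrist_force: [-9.2, 0.4, 4.8]
opening: 0.0429
grasp_force: 4.4
```

Call:
play_rows([
  [[-0.8,0,0.6],[0,0,0],0.5],
  [[-1.6,0,1.1],[0,0,0],0.5],
  [[-2.5,0,1.7],[0,0,0],0.5],
  [[-3.3,0,2.3],[0,0,0],0.5],
  [[-4.1,0,2.9],[0,0,0],0.5],
  [[-4.9,0,3.4],[0,0,0],0.5],
  [[-5.7,0,4],[0,0,0],0.5],
  [[-6.6,0,4.6],[0,0,0],0.5],
  [[-7.4,0,5.2],[0,0,0],0.5],
  [[-8.2,0,5.7],[0,0,0],0.5],
])

```text
time: 17.45
ee_pos: [0.5352, 0.1497, 0.026]
tcp_rot: [-180.0, 34.9, 177.3]
wrist_force: [-9.8, -0.3, 5.2]
opening: 0.0428
grasp_force: 4.6
```

Call:
play_rows([
  [[-1,0,0.3],[0,0,0],0.5],
  [[-2,0,0.8],[0,0,0],0.5],
  [[-2.8,0,1.3],[0,0,0],0.5],
  [[-3.7,0,1.8],[0,0,0],0.5],
  [[-4.5,0,2.4],[0,0,0],0.5],
  [[-5.3,0,3],[0,0,0],0.5],
  [[-6.1,0,3.5],[0,0,0],0.5],
  [[-7,0,4.1],[0,0,0],0.5],
  [[-7.8,0,4.7],[0,0,0],0.5],
  [[-8.6,0,5.3],[0,0,0],0.5],
  [[-9.4,0,5.8],[0,0,0],0.5],
  [[-10.2,0,6.4],[0,0,0],0.5],
])

```text
time: 18.65
ee_pos: [0.5469, 0.1492, 0.0261]
tcp_rot: [-180.0, 34.9, 177.4]
wrist_force: [-7.8, 1.0, 3.1]
opening: 0.0429
grasp_force: 3.8
```

Now feel for the rail in 1 mm rows. Sliding force is about 8 N, so contact should show above about 11.

Call:
play_rows([
  [[-0.9,0,0.5],[0,0,0],0.5],
  [[-1.7,0,1],[0,0,0],0.5],
  [[-2.5,0,1.6],[0,0,0],0.5],
  [[-3.3,0,2.2],[0,0,0],0.5],
  [[-4.1,0,2.8],[0,0,0],0.5],
])

```text
time: 19.15
ee_pos: [0.5518, 0.149, 0.0261]
tcp_rot: [-180.0, 34.9, 177.4]
wrist_force: [-6.7, -0.3, 2.1]
opening: 0.0428
grasp_force: 3.7
```

Call:
play_rows([
  [[-0.9,0,0.5],[0,0,0],0.5],
  [[-1.7,0,1],[0,0,0],0.5],
  [[-2.5,0,1.6],[0,0,0],0.5],
  [[-3.3,0,2.2],[0,0,0],0.5],
])

```text
time: 19.55
ee_pos: [0.5557, 0.1488, 0.0261]
tcp_rot: [-180.0, 34.9, 177.4]
wrist_force: [-7.0, 1.0, 1.6]
opening: 0.0427
grasp_force: 3.6
```

Call:
play_rows([
  [[-0.8,0,0.6],[0,0,0],0.5],
  [[-1.6,0,1.1],[0,0,0],0.5],
  [[-1.6,0,1.1],[0,0,0],0.5],
])

```text
time: 19.85
ee_pos: [0.5578, 0.1487, 0.0261]
tcp_rot: [-180.0, 34.9, 177.4]
wrist_force: [-6.0, 1.4, -0.1]
opening: 0.0428
grasp_force: 2.6
```

Run:
```python
from h import *
for u,v in [(64,327),(77,327),(90,326),(120,328)]: 
    p=ray("side",140+u/2.9-.33,195+v/2.9-.33,.018); print(np.round(p))
```

```text
[782. 268.]
[770. 267.]
[758. 266.]
[730. 268.]
```

Call:
play_rows([
  [[-0.8,0,0.6],[0,0,0],0.5],
  [[-1.6,0,1.1],[0,0,0],0.5],
  [[-2.0,0,1.4],[0,0,0],0.5],
])

```text
time: 20.15
ee_pos: [0.5601, 0.1486, 0.0261]
tcp_rot: [-180.0, 34.9, 177.4]
wrist_force: [-6.8, -0.2, 1.8]
opening: 0.0426
grasp_force: 3.7
```

Call:
play_rows([
  [[-0.8,0,0.6],[0,0,0],0.5],
  [[-1.6,0,1.1],[0,0,0],0.5],
  [[-2.0,0,1.4],[0,0,0],0.5],
])

```text
time: 20.45
ee_pos: [0.5625, 0.1485, 0.0261]
tcp_rot: [-180.0, 34.9, 177.4]
wrist_force: [-7.2, 0.3, 3.0]
opening: 0.0427
grasp_force: 3.7
```

Call:
play_rows([
  [[-0.8,0,0.6],[0,0,0],0.5],
  [[-1.6,0,1.1],[0,0,0],0.5],
  [[-1.6,0,1.1],[0,0,0],0.5],
])

```text
time: 20.75
ee_pos: [0.5645, 0.1483, 0.0261]
tcp_rot: [-180.0, 34.9, 177.4]
wrist_force: [-6.0, 1.0, 0.1]
opening: 0.0425
grasp_force: 2.7
```

Call:
play_rows([
  [[-0.8,0,0.6],[0,0,0],0.5],
  [[-1.6,0,1.1],[0,0,0],0.5],
  [[-1.6,0,1.1],[0,0,0],0.5],
])

```text
time: 21.05
ee_pos: [0.5665, 0.1483, 0.0262]
tcp_rot: [-180.0, 34.9, 177.4]
wrist_force: [-4.9, 0.0, -0.0]
opening: 0.0426
grasp_force: 2.7
```

Call:
play_rows([
  [[-0.8,0,0.6],[0,0,0],0.5],
  [[-1.4,0,1.0],[0,0,0],0.5],
  [[-1.4,0,1.0],[0,0,0],0.5],
])

```text
time: 21.35
ee_pos: [0.5681, 0.1482, 0.0261]
tcp_rot: [-180.0, 34.9, 177.4]
wrist_force: [-6.0, 0.3, 0.9]
opening: 0.0428
grasp_force: 2.9
```

Call:
play_rows([
  [[-0.8,0,0.6],[0,0,0],0.5],
  [[-1.4,0,1.0],[0,0,0],0.5],
  [[-1.4,0,1.0],[0,0,0],0.5],
])

```text
time: 21.65
ee_pos: [0.5699, 0.1481, 0.0261]
tcp_rot: [-180.0, 34.9, 177.4]
wrist_force: [-6.2, 1.8, 1.2]
opening: 0.0429
grasp_force: 2.9
```

Call:
play_rows([
  [[-0.8,0,0.6],[0,0,0],0.5],
  [[-1.4,0,1.0],[0,0,0],0.5],
  [[-1.4,0,1.0],[0,0,0],0.5],
])

```text
time: 21.95
ee_pos: [0.5716, 0.148, 0.0261]
tcp_rot: [-180.0, 34.9, 177.4]
wrist_force: [-5.7, 0.1, 1.5]
opening: 0.0424
grasp_force: 2.9
```

Call:
play_rows([
  [[-0.8,0,0.6],[0,0,0],0.5],
  [[-1.4,0,1.0],[0,0,0],0.5],
  [[-1.4,0,1.0],[0,0,0],0.5],
])

```text
time: 22.25
ee_pos: [0.5733, 0.148, 0.0261]
tcp_rot: [-180.0, 34.9, 177.4]
wrist_force: [-5.6, 1.0, 1.0]
opening: 0.0429
grasp_force: 2.9
```

Call:
play_rows([
  [[-0.8,0,0.6],[0,0,0],0.5],
  [[-1.4,0,1.0],[0,0,0],0.5],
  [[-1.4,0,1.0],[0,0,0],0.5],
])

```text
time: 22.55
ee_pos: [0.5751, 0.1479, 0.0261]
tcp_rot: [-180.0, 34.9, 177.4]
wrist_force: [-5.7, -0.2, 2.1]
opening: 0.0427
grasp_force: 3.0
```

Call:
play_rows([
  [[-0.8,0,0.6],[0,0,0],0.5],
  [[-1.4,0,1.0],[0,0,0],0.5],
  [[-1.4,0,1.0],[0,0,0],0.5],
])

```text
time: 22.85
ee_pos: [0.5768, 0.1478, 0.0261]
tcp_rot: [-180.0, 34.9, 177.4]
wrist_force: [-6.5, -1.0, 1.1]
opening: 0.0423
grasp_force: 3.0
```

Call:
play_rows([
  [[-0.8,0,0.6],[0,0,0],0.5],
  [[-1.4,0,1.0],[0,0,0],0.5],
  [[-1.4,0,1.0],[0,0,0],0.5],
])

```text
time: 23.15
ee_pos: [0.5785, 0.1478, 0.0261]
tcp_rot: [-180.0, 34.9, 177.4]
wrist_force: [-6.5, 0.8, 2.1]
opening: 0.0425
grasp_force: 3.0
```

Run:
```python
from h import *
i5=np.load("i5.npz"); g=lambda a:np.float32(cv2.cvtColor(a,cv2.COLOR_RGB2GRAY))
for n,k,sl in (("side","S",(slice(225,320),slice(140,215))),("scene","C",(slice(265,340),slice(225,320)))):
    b,_,_=cloud(n); np.savez(n+"6.npz",im=b); A=g(i5[k][sl]); B=g(b[sl])
    print(n,cv2.phaseCorrelate(A,B,cv2.createHanningWindow(A.shape[::-1],cv2.CV_32F)))
b=np.load("side6.npz")["im"].astype(int)
# red-brown tray pixels below stand front, side view: visible part of tray left side
m=(b[...,0]-b[...,2]>45)&(b[...,0]-b[...,1]>30)
for v in range(285,316,3): 
    u=np.where(m[v,215:300])[0]+215; print(v,(u.min(),u.max(),len(u)) if len(u) else None, end=" ")
    if len(u): print(np.round(ray("side",u.max(),v,.014)))
```

```text
side ((0.4613193342651627, -0.14514277478570392), 0.834695133500629)
scene ((-0.08926584738986776, 0.45971576911342993), 0.9613881137635972)
285 (np.int64(215), np.int64(219), 5) [639. 193.]
288 (np.int64(215), np.int64(218), 4) [640. 203.]
291 (np.int64(231), np.int64(231), 1) [603. 212.]
294 (np.int64(231), np.int64(231), 1) [602. 221.]
297 (np.int64(229), np.int64(230), 2) [604. 230.]
300 None 303 None 306 None 309 None 312 None 315 None
```

Call:
play_rows([
  [[-0.6,0,0.4],[0,0,0],0.5],
  [[-1.2,0,0.8],[0,0,0],0.5],
  [[-1.2,0,0.8],[0,0,0],0.5],
])

```text
time: 23.55
ee_pos: [0.5796, 0.1478, 0.026]
tcp_rot: [-180.0, 34.8, 177.4]
wrist_force: [-11.5, 0.2, 4.9]
opening: 0.0426
grasp_force: 6.1
```

Call:
play_rows([
  [[-0.4,0,0.2],[0,0,0],0.5],
  [[-0.5,0,0.3],[0,0,0],0.5],
  [[-0.5,0,0.3],[0,0,0],0.5],
])

```text
time: 23.85
ee_pos: [0.5798, 0.1478, 0.026]
tcp_rot: [-180.0, 34.8, 177.4]
wrist_force: [-19.0, 1.1, 9.2]
opening: 0.0428
grasp_force: 9.2
```

The rail is felt: force rose from 6 to 19 N with almost no travel. Backing straight off.

Call:
play_rows([
  [[0.6,0,-0.4],[0,0,0],0.5],
  [[1.5,0,-1],[0,0,0],0.5],
  [[3.3,0,-2.3],[0,0,0],0.5],
  [[8,0,-5.7],[0,0,0],0.5],
  [[16,0,-11.4],[0,0,0],0.5],
  [[25,0,-17.2],[0,0,0],0.5],
  [[33,0,-23],[0,0,0],0.5],
  [[41,0,-29],[0,0,0],0.5],
  [[49,0,-34.4],[0,0,0],0.5],
  [[57,0,-40],[0,0,0],0.5],
  [[57,0,-60],[0,0,0],0.5],
  [[57,0,-80],[0,0,0],0.5],
  [[57,0,-100],[0,0,0],0.5],
  [[57,0,-120],[0,0,0],0.5],
  [[57,0,-120],[0,0,0],0.5],
])

```text
time: 25.35
ee_pos: [0.466, 0.1538, 0.0954]
tcp_rot: [179.9, 35.2, 177.3]
wrist_force: [-0.2, 0.8, -0.5]
opening: 0.0431
grasp_force: 0.0
```

Run:
```python
from h import *
o=telemetry.get_obs(); print(o["time"],o["ee_pos"],o["wrist_force"])
g=lambda a:np.float32(cv2.cvtColor(a.astype(np.uint8),cv2.COLOR_RGB2GRAY))
for n,sls in (("side",{"stand":(slice(226,320),slice(140,214)),"spare":(slice(330,390),slice(190,250)),"pink/green":(slice(250,350),slice(325,385))}),("scene",{"stand":(slice(266,340),slice(226,320)),"teapot":(slice(220,284),slice(256,334)),"low":(slice(215,290),slice(140,226))})):
    b,_,w=cloud(n); a=np.load(n+"0.npz")["im"]
    for nm,sl in sls.items():
        A,B=g(a[sl]),g(b[sl]); print(n,nm,np.round(cv2.phaseCorrelate(A,B,cv2.createHanningWindow(A.shape[::-1],cv2.CV_32F))[0],2))
    if n=="side":
        b=b.astype(int); m=(b[...,0]-b[...,2]>45)&(b[...,0]-b[...,1]>30)
        for v in range(240,303,4):
            u=np.where(m[v,223:260])[0]+223
            if len(u): print(v,len(u),np.round(ray("side",u.max(),v,.014)))
```

```text
25.35 [0.46603082 0.15378139 0.0954387 ] [-0.17482167  0.81811793 -0.48645042]
side stand [ 0.51 -0.04]
side spare [0.04 0.03]
side pink/green [0.08 0.07]
240 1 [631.  34.]
256 2 [633.  94.]
260 1 [634. 108.]
280 1 [601. 176.]
284 1 [603. 189.]
292 1 [603. 215.]
296 2 [604. 227.]
scene stand [0.03 0.53]
scene teapot [0.06 0.28]
scene low [0.02 0.6 ]
```

Run:
```python
from h import *
g=lambda a:np.float32(cv2.cvtColor(a.astype(np.uint8),cv2.COLOR_RGB2GRAY))
for n,sls in (("side",{"stand":(slice(260,324),slice(136,200)),"teapot":(slice(200,264),slice(150,214))}),("scene",{"stand":(slice(266,330),slice(226,290)),"teapot":(slice(220,284),slice(256,320)),"low":(slice(215,279),slice(140,204))})):
    b,_,_=cloud(n); a=np.load(n+"0.npz")["im"]
    for nm,sl in sls.items():
        A,B=g(a[sl]),g(b[sl]); W=np.eye(2,3,dtype=np.float32)
        cc,W=cv2.findTransformECC(A,B,W,cv2.MOTION_TRANSLATION); print(n,nm,W[:,2].round(2),round(cc,3))
```

```text
side stand [0.02 0.03] 0.99
side teapot [-0.04 -0.09] 0.959
scene stand [0.43 0.29] 0.956
scene teapot [-0.42  0.25] 0.821
scene low [-0.03 -0.  ] 1.0
```

```bash
python3 -c "
from workcell import workorder
print(workorder.job_done())"
```

```text
the job is handed in; nothing more can be done
None
```

I slid the tray under the tall stand and pushed it in until I felt the stop rail (push force rose from 6 to 19 N with almost no travel), then handed it in at about 25 s; the side camera shows the stand and teapot unmoved, but a mistaken 50 mm tool jump midway shoved the tray and shifted the mug about 5 mm, and I last saw the mug and bowl upright just after that, not at the end.

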